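Tip the standing wire spools flat, red flange up

TASK

Two spools of fuse wire have been left standing on their rims, where they can roll off the laboratory bench. Tip each one over on the spot by pushing it with the fingertips, so that it lies flat on the bench with its red flange facing up, like the third spool that already lies flat. Only push them, never lift or carry them, and leave the flat spool and everything else where it stands.

Things in the scene. Friction and masses are not known exactly. Their poses are not given: they have to be found in the camera images.
- spool_steel: Grey steel wire spool, at first standing on its rims: flanges 84 mm across, 6 mm thick, one red, one white; core 60 mm; 34 mm wide along its axis; 0.15 to 0.3 kg. Origin at its centre, 42 mm above the bench standing, 17 mm lying. Its x axis runs along the spool's axis from the white to the red flange: level at first, any heading. Pushed high on a face it tips about the far rim and falls by itself past 22 degrees.
- spool_copper: Copper-coloured wire spool, at first standing on its rims: flanges 72 mm across, 6 mm thick, one red, one white; core 52 mm; 30 mm wide along its axis; 0.13 to 0.25 kg. Origin at its centre, 36 mm above the bench standing, 15 mm lying. Its x axis runs along the spool's axis from the white to the red flange: level at first, any heading. Pushed high on a face it tips about the far rim and falls by itself past 23 degrees.
- spool_flat: Brass-coloured wire spool that already lies flat with its red flange up, 80 mm in diameter and 32 mm high, origin at its centre 16 mm above the bench. To be left alone. The three spools' places are swapped at random; any two are at least 200 mm apart, centre to centre.
- pressure_vessel: Polished steel pressure vessel standing upright beyond the spools, 72 mm across its screw cap, 150 mm high with the two valve stems, origin at the centre of its underside. To be left alone.
- jar: Small glass sample jar with a white cap, 52 mm across, 60 mm high, origin at the centre of its underside. To be left alone.
- crucible: Small open steel crucible, 36 mm across, 22 mm high, nearest the robot, origin at the centre of its underside. To be left alone.

How it is judged:
By the outcome, as a careful person would: the job done as asked, in the order asked, and still so for the second after the job is handed in, with the robot touching nothing.
It also fails if it takes over 45 s, if anything falls off the work surface, if the arm or the gripper's body presses on something with over 40 N, if the wrist force passes 120 N, or if a joint passes its speed limit or range.

ROBOT

A 6-joint arm with a two-finger parallel gripper is mounted at the origin on the work surface. World frame = base frame: x ahead of the robot, y to its left, z up, the work surface at z = 0. Lengths are in mm, angles in degrees, forces in N, time in s.
With the tool pointing down it reaches from about 350 to 850 mm from the base axis. Payload 8.1 kg.
Tool frame: the origin (TCP) lies midway between the tips of the shut fingers; the grasp point (between the pads) lies 19 mm behind it; x points along the fingers, y is the direction in which the jaws open and shut, and the axes are right-handed (so a half turn about x gives the same grasp; the last joint's range is limited). The gripper opens to 85 mm and grips with 20 to 120 N. Pads are 22 mm wide; open, the fingers measure 114 mm over their backs; the gripper's body (76 mm by 85 mm) begins 54 mm behind the grasp point. The pads swing forward as they close: fully open they stand 13 mm farther back than shut.
Start: joints at [-75.94, 7.471, 85.268, -0, 87.261, -4.893], TCP at [194.9, -567.467, 231.292] pointing down, gripper open.
Joint ranges: [-169.43, 169.43], [-51.17, 129.36], [1.28, 143.12], [-76.62, 256.62], [0, 156.53], [-152.29, 152.29]. Speed limits (degrees/s): [136.94, 136.94, 159.86, 180, 180, 180].

INTERFACE

Orientations are given as [roll, pitch, yaw] about the fixed x, y, z axes, in that order (R = Rz(yaw) Ry(pitch) Rx(roll)).
In Python, from bench import r gives the robot as it stands.
- The arm moves only by the tool move_arm, never from a script. Its argument "deltas" is a list of rows, each a list of 2 entries, a list of its own where there are three numbers: the shift along the tool's x, y, z in mm, then the turn about the tool's x in degrees. A call has 1 to 12 rows; each row is the pose to reach, as a shift and turn from the pose measured when the call began, along the tool's axes at that moment; what a row does not reach only later rows make up. A row lasts 1/8 s, in which the tool goes at most 62.5 mm and 10.7 degrees, less where a joint would pass 70% of its speed; a pose out of reach is approached as far as the arm can. A call with a gripper value outside its range is refused whole. "jaw" is the opening, from -1 (shut) to 1 (fully open), set as the call begins (left out, the last holds). The fingers move at their own pace and stop on an object; "squeeze" is the grip in N (left out, the last holds). Time passes only in rows, so rows that repeat a pose let the fingers close. It gives the time, the measured TCP pose, the force and the opening at its end, in the units of the state.
- r.sense(): the state, without advancing time (a new reading comes with each control period).
- r.snapshot(name): name is "scene" or "side" or "wrist"; returns (picture, depth): 420x560x3 uint8, red, green, blue; 420x560 float32, mm along the optical axis (not along the pixel's ray), 0 where there is no reading.
- r.get_calibration(name): a dict with "fovy" (degrees; the focal length in pixels is half the picture's height over the tangent of half this angle, whatever the lens; pixels are square), "cx", "cy" (the principal point, pixels), "position" and "attitude" of the camera in the world; the wrist camera has in their place "tool_from_camera" (4x4, takes a point from camera to tool coordinates, whose origin is the TCP and whose axes are the tool frame's). Camera axes: x right, y down, z forward; pixel columns grow to the right and rows downward; lengths in mm; the calibration is good to about 2 mm. The wrist camera is an equidistant fisheye: a pixel r from the principal point sees the ray r / f radians off the axis. A picture is of the moment at which its call begins: read the wrist's pose just before it. get_calibration takes no time and is no camera call.
- r.hand_in(): hands the job in, once; it reports no verdict.
The state is a dict: "time": time; "joint_pos": joint angles; "qd": joint speeds; "joint_efforts": joint torques, N m; "tool_pos": TCP position; "tcp_rot": TCP orientation; "ft_force": force on the tool from outside, world axes, zero at the start; "wrist_torque": the same for the moment, N m; "finger_gap": finger opening in mm.
Only numpy, scipy, OpenCV 4.12 (cv2) and the standard library are available. Lean on these libraries where they do the work, as an engineer would, in place of code of your own. Each camera call takes 0.05 s, during which the arm holds its last target. There are 200 camera calls.

## Working session

There is one attempt and no reset: what is moved stays moved. The work goes in short steps, Python scripts to look and compute and a tool call to move; the robot and the scene stay as the last step left them, time stands still between calls to the robot, and variables do not carry over. Pictures are saved under pics/ and viewed, about 8 in all and at most 12, crops included, and the job is handed in when it is done.

Besides the shell and the picture viewer there is one more tool, called after "Call:" in YAML: its name, and indented under it one key for each argument. move_arm: Moves the arm, as the interface text tells. Its arguments: {"type":"object","properties":{"deltas":{"type":"array","items":{"type":"array"}},"jaw":{"type":"number"},"squeeze":{"type":"number"}},"required":["deltas"]}

```bash
mkdir -p pics; ls; python3 - <<'E'
from bench import r
import cv2,numpy as np
s=r.sense();print({k:np.round(v,2).tolist() for k,v in s.items()})
for n in("scene","side"):
    p,d=r.snapshot(n);np.savez(f"pics/{n}0.npz",p=p,d=d);cv2.imwrite(f"pics/{n}0.png",p[:,:,::-1]);print(n,r.get_calibration(n),(d>0).mean())
print(r.get_calibration("wrist"))
E
```

```text
pics
{'time': 0.0, 'joint_pos': [-75.94, 7.51, 85.33, 0.0, 87.26, -4.89], 'qd': [0.02, 0.12, -0.05, -0.03, -0.04, -0.01], 'joint_efforts': [0.0, -56.94, -50.05, -0.0, 0.02, -0.0], 'tool_pos': [194.78, -566.93, 230.25], 'tcp_rot': [-95.29, 89.9, 103.66], 'ft_force': [-0.08, 0.37, 0.07], 'wrist_torque': [-0.04, 0.01, 0.0], 'finger_gap': 85.34}
scene {'fovy': 54.68856444019193, 'cx': 275.5452257438714, 'cy': 213.50590470890594, 'position': array([951.55416788, 180.22563107, 785.91019962]), 'attitude': array([-149.0169285 ,    0.81913285,  109.66058907])} 0.9958715986394557
side {'fovy': 52.17908258483372, 'cx': 279.54106830388497, 'cy': 209.20726486370478, 'position': array([ 146.80299443, -466.17313559,  483.31372583]), 'attitude': array([-123.48813923,    0.790184  ,  -41.12259903])} 0.9960841836734694
{'fovy': 65.70646984690485, 'cx': 277.3100091026214, 'cy': 212.05846573022882, 'tool_from_camera': array([[ 1.53995479e-04, -2.80202006e-01,  9.59941046e-01,
        -1.42268770e+02],
       [ 9.99999667e-01, -7.25798639e-04, -3.72278760e-04,
         1.25551628e+00],
       [ 8.01037161e-04,  9.59940784e-01,  2.80201802e-01,
        -7.06572195e+01],
       [ 0.00000000e+00,  0.00000000e+00,  0.00000000e+00,
         1.00000000e+00]])}
```

View pics/scene0.png

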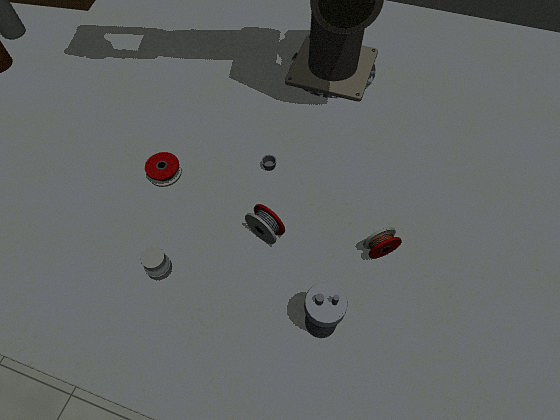

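View pics/side0.png

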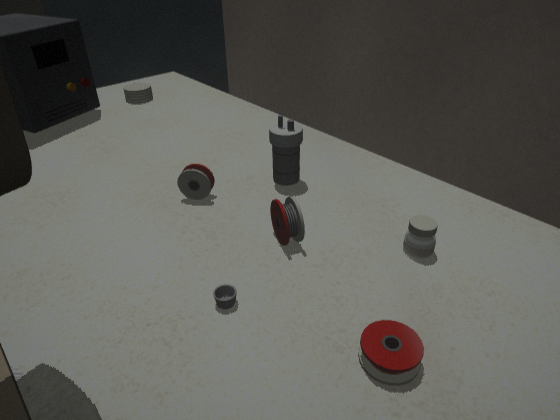

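The scene view shows the flat spool at (163,168), steel at (265,224), copper at (380,243), the vessel at (325,310), the jar at (155,263) and the crucible at (268,162). The side view agrees, with steel at (287,220) and copper at (196,182).

```bash
cat > h.py <<'E'
import numpy as np,cv2
from bench import r
from scipy.spatial.transform import Rotation as R
def cloud(n,p,d):
    c=r.get_calibration(n);f=210/np.tan(np.radians(c["fovy"]/2))
    v,u=np.mgrid[:420,:560]
    X=np.stack([(u-c["cx"])/f*d,(v-c["cy"])/f*d,d],-1)
    return X@R.from_euler("xyz",c["attitude"],degrees=True).as_matrix().T+c["position"]
def red(p):
    h=cv2.cvtColor(p,cv2.COLOR_RGB2HSV);return ((h[...,0]<8)|(h[...,0]>172))&(h[...,1]>140)&(h[...,2]>40)
def objs(suffix,fresh=True):
    out=[]
    for n in("scene","side"):
        if fresh:
            p,d=r.snapshot(n);np.savez(f"pics/{n}{suffix}.npz",p=p,d=d);cv2.imwrite(f"pics/{n}{suffix}.png",p[:,:,::-1])
        else: z=np.load(f"pics/{n}{suffix}.npz");p,d=z["p"],z["d"]
        W=cloud(n,p,d);rd=red(p)
        m=((W[...,2]>6)&(W[...,2]<170)&(W[...,0]>300)&(W[...,0]<900)&(abs(W[...,1])<480)&(d>0)).astype(np.uint8)
        k,l,st,c=cv2.connectedComponentsWithStats(m)
        for i in range(1,k):
            if st[i,4]<80: continue
            P=W[l==i];Q=W[(l==i)&rd];N=W[(l==i)&~rd]
            print(n,"px",c[i].round(),"n",len(P),"nred",len(Q),"lo",np.percentile(P,2,0).round(),"hi",np.percentile(P,98,0).round())
            if len(Q)>30:
                q=Q.mean(0);e,V=np.linalg.eigh(np.cov(Q.T));
                print("   red mean",q.round(1),"lo",np.percentile(Q,2,0).round(),"hi",np.percentile(Q,98,0).round(),"rest",N.mean(0).round(1),"normal",V[:,0].round(2),"sd",np.sqrt(e).round(1))
                out.append((n,Q,N))
        b=W[250:300,200:260] if n=="scene" else W[300:340,280:330]; print(n,"bench z",np.median(b[...,2]).round(1))
    return out
E
python3 - <<'E'
from h import *
objs("0",False)
E
```

```text
scene px [162. 168.] n 911 nred 636 lo [ 458. -314.    7.] hi [ 529. -242.   35.]
   red mean [ 492.9 -278.8   32.9] lo [ 456. -316.   30.] hi [ 528. -243.   36.] rest [ 505.5 -267.4   18.2] normal [0. 0. 1.] sd [ 1.4 20.8 21. ]
scene px [269. 162.] n 146 nred 0 lo [374. -65.   6.] hi [406. -34.  25.]
scene px [265. 223.] n 971 nred 95 lo [545. -31.  12.] hi [595.  47.  84.]
   red mean [558.   22.1  75.5] lo [542. -16.  49.] hi [569.  49.  86.] rest [574.9   9.   56. ] normal [-0.93  0.36  0.01] sd [ 1.7  7.1 21.8]
scene px [382. 242.] n 764 nred 165 lo [502. 216.  11.] hi [558. 280.  73.]
   red mean [540.2 251.8  54.7] lo [518. 231.  17.] hi [558. 278.  74.] rest [530.7 245.7  49.2] normal [0.77 0.64 0.05] sd [ 2.9 16.4 18.3]
scene px [156. 263.] n 752 nred 0 lo [ 699. -191.   10.] hi [ 744. -147.   63.]
scene px [324. 309.] n 1845 nred 0 lo [685. 144.  14.] hi [750. 207. 147.]
scene bench z 0.5
side px [286. 150.] n 1729 nred 0 lo [680. 139.  10.] hi [737. 194. 143.]
side px [195. 181.] n 987 nred 33 lo [495. 213.   9.] hi [555. 265.  70.]
   red mean [539.5 248.4  66.6] lo [521. 234.  58.] hi [553. 266.  71.] rest [520.8 237.9  41.2] normal [ 0.68  0.71 -0.21] sd [ 2.   3.1 14.2]
side px [287. 220.] n 1230 nred 88 lo [538. -37.  10.] hi [584.  40.  82.]
   red mean [547.3  -6.6  74.6] lo [540. -26.  59.] hi [559.  21.  83.] rest [558.8  -6.2  50.5] normal [-0.87  0.45 -0.23] sd [ 1.8  4.  15.8]
side px [420. 236.] n 1119 nred 0 lo [ 692. -200.    8.] hi [ 735. -155.   60.]
side px [225. 295.] n 359 nred 0 lo [373. -68.   6.] hi [405. -36.  22.]
side px [391. 347.] n 2658 nred 2055 lo [ 454. -318.    9.] hi [ 527. -246.   33.]
   red mean [ 489.  -281.9   31.2] lo [ 456. -317.   30.] hi [ 527. -246.   33.] rest [ 486.3 -289.4   28. ] normal [ 0. -0.  1.] sd [ 0.8 20.  21. ]
side bench z -0.9
```

```bash
python3 - <<'E'
from h import *
s=r.sense();T=R.from_euler("xyz",s["tcp_rot"],degrees=True).as_matrix();print("tool axes cols\n",T.round(3))
C={"steel":((566,5),84,34),"copper":((528,243),72,30)}
for name,(c0,D,w) in C.items():
    A=[]
    for n in("scene","side"):
        z=np.load(f"pics/{n}0.npz");W=cloud(n,z["p"],z["d"])
        m=(np.hypot(W[...,0]-c0[0],W[...,1]-c0[1])<62)&(W[...,2]>8)&(W[...,2]<95)
        m=cv2.erode(m.astype(np.uint8),np.ones((2,2)))>0
        P=W[m];A.append(P)
        h=cv2.cvtColor(z["p"],cv2.COLOR_RGB2HSV);rd=m&((h[...,0]<10)|(h[...,0]>170))&(h[...,1]>120)
        print(name,n,"nred",rd.sum(),"redmean",W[rd].mean(0).round(1),"other",W[m&~rd].mean(0).round(1),"mean top",np.percentile(P[:,2],99))
        print("   rect",cv2.minAreaRect(P[:,:2].astype(np.float32)))
        e,V=np.linalg.eigh(np.cov(W[rd].T[:2]));print("   red2d normal",V[:,0],np.sqrt(e).round(1), "hdg",np.degrees(np.arctan2(V[1,0],V[0,0])).round(1))
    P=np.vstack(A);print("  both",cv2.minAreaRect(P[:,:2].astype(np.float32)))
    # heading: minimise trimmed thickness
    b=min((np.ptp(np.percentile(P[:,:2]@[np.cos(t),np.sin(t)],[2,98])),t) for t in np.radians(np.arange(0,180,1)))
    t=b[1];u=np.array([np.cos(t),np.sin(t)]);v=np.array([-u[1],u[0]])
    mid=np.percentile(P[:,:2]@u,[1.5,98.5]).mean()*u+np.percentile(P[:,:2]@v,[1.5,98.5]).mean()*v
    print("  trimmed hdg",np.degrees(t),"w",b[0],"centre",mid.round(1))
E
```

```text
tool axes cols
 [[-0.     0.325 -0.946]
 [ 0.002 -0.946 -0.325]
 [-1.    -0.002 -0.   ]]
steel scene nred 202 redmean [560.2  21.2  63.5] other [578.3   9.1  57.2] mean top 84.90923765281615
   rect ((568.7528076171875, 8.49087142944336), (80.06397247314453, 34.858272552490234), 70.4116439819336)
   red2d normal [-0.94181571  0.3361297 ] [ 3.9 23.2] hdg 160.4
steel side nred 120 redmean [545.2 -11.2  67.8] other [558.7  -8.1  51.3] mean top 82.8128980432828
   rect ((564.631591796875, 2.4007110595703125), (79.9577407836914, 35.25684356689453), 70.77664184570312)
   red2d normal [-0.93643278  0.35084705] [ 2.2 14.4] hdg 159.5
  both ((566.6242065429688, 5.364459991455078), (86.4589614868164, 36.58098220825195), 68.49617004394531)
  trimmed hdg 159.0 w 34.69525225862486 centre [566.4   4.8]
copper scene nred 354 redmean [538.1 253.4  47.8] other [527.7 242.4  52.9] mean top 73.24707230873952
   rect ((528.0156860351562, 249.24093627929688), (28.960773468017578, 70.41307830810547), 39.91629409790039)
   red2d normal [-0.79089456 -0.61195245] [ 5.5 18.5] hdg -142.3
copper side nred 28 redmean [542.9 242.5  60.8] other [521.1 236.7  41.4] mean top 70.39781688527721
   rect ((524.5197143554688, 244.24603271484375), (32.16188049316406, 70.43243408203125), 42.175350189208984)
   red2d normal [-0.76123447 -0.64847674] [ 1.5 13.7] hdg -139.6
  both ((525.5113525390625, 246.29995727539062), (36.564048767089844, 71.6921157836914), 39.85409164428711)
  trimmed hdg 41.0 w 33.329558686571886 centre [526.9 245.7]
```

Call:
move_arm:
  deltas:
    - [[0,-38,-41],-10]
    - [[0,-76,-83],-20]
    - [[0,-113,-124],-30]
    - [[0,-151,-165],-40]
    - [[0,-189,-207],-50]
    - [[0,-227,-248],-60]
    - [[0,-265,-290],-70]
    - [[0,-303,-331],-80]
    - [[0,-340,-372],-90]
    - [[0,-378,-414],-100]
    - [[0,-416,-455],-110]
    - [[0,-454,-496],-120]
  jaw: -1

```text
time: 1.6
tool_pos: [516.8, 25.4, 230.9]
tcp_rot: [156.6, 89.9, 115.9]
ft_force: [0.4, -1.0, 0.6]
finger_gap: -0.1
```

```bash
cat >> h.py <<'E'
def plan(goal,hdg):
    s=r.sense();T=R.from_euler("xyz",s["tcp_rot"],degrees=True).as_matrix()
    z=np.degrees(np.arctan2(T[1,2],T[0,2]))
    print("t",s["time"],"tcp",s["tool_pos"].round(1) if hasattr(s["tool_pos"],"round") else s["tool_pos"],"zhdg",round(z,1),"F",np.round(s["ft_force"],1),"gap",s["finger_gap"],"q",np.round(s["joint_pos"],0))
    print("delta tool",(T.T@(np.array(goal)-s["tool_pos"])).round(1),"turn",round(-((hdg-z+180)%360-180),1))
    u=np.array([np.cos(np.radians(hdg)),np.sin(np.radians(hdg)),0]);print("push dir in tool",(T.T@u).round(3))
E
python3 -c "
from h import *
plan((516.8,23.6,72),-20.5)"
```

```text
t 1.6 tcp [516.8  25.4 230.9] zhdg -40.7 F [ 0.4 -1.   0.6] gap -0.11462462264635787 q [ -3.  -5.  98.   0.  87. -52.]
delta tool [158.8  -1.5   1.4] turn -20.2
push dir in tool [-0.001  0.345  0.938]
```

Call:
move_arm:
  deltas:
    - [[50,0,0],-10]
    - [[100,-1,1],-20.2]
    - [[140,-1.5,1.4],-20.2]
    - [[158.5,-1.5,1.4],-20.2]
    - [[158.5,-1.5,1.4],-20.2]

```text
time: 2.22
tool_pos: [515.8, 23.5, 71.3]
tcp_rot: [174.8, 89.8, 154.3]
ft_force: [0.2, 0.4, -0.2]
finger_gap: -0.3
```

```bash
python3 -c "
from h import *
plan((566.5,5,72),-20.5)
p,d=r.snapshot('wrist');cv2.imwrite('pics/w1.png',p[:,:,::-1])"
```

```text
t 2.225 tcp [515.8  23.5  71.3] zhdg -20.5 F [ 0.2  0.4 -0.2] gap -0.27065605864465303 q [ -3.   3. 108.   0.  70. -73.]
delta tool [-0.9  0.4 54. ] turn -0.0
push dir in tool [-0.004  0.001  1.   ]
```

View pics/w1.png

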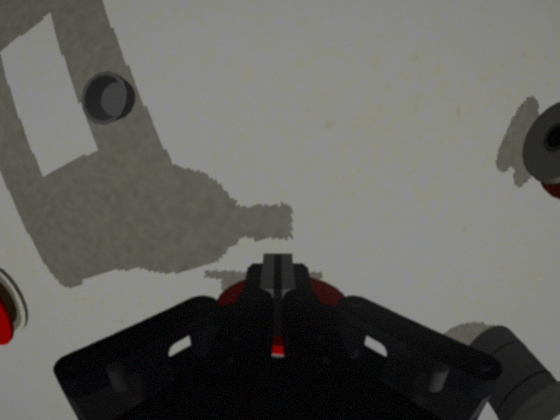

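The red flange at (215–345, 290) is centred behind the fingertips at (278,265), so I'll push straight along tool z.

Call:
move_arm:
  deltas:
    - [[0,0,10],0]
    - [[0,0,18],0]
    - [[0,0,23],0]
    - [[0,0,28],0]
    - [[0,0,33],0]
    - [[0,0,38],0]
    - [[0,0,43],0]
    - [[0,0,47],0]

```text
time: 3.28
tool_pos: [561.5, 6.9, 73.0]
tcp_rot: [126.1, 89.9, 105.6]
ft_force: [0.3, 0.3, 1.2]
finger_gap: 0.0
```

```bash
python3 -c "
from h import *
plan((566.5,5,72),-20.5)
p,d=r.snapshot('scene');cv2.imwrite('pics/s1.png',cv2.resize(p[150:330,150:430,::-1],None,fx=2.5,fy=2.5))"
```

```text
t 3.275 tcp [561.5   6.9  73. ] zhdg -20.5 F [0.3 0.3 1.2] gap 0.017023088190233942 q [ -5.   9. 100.   0.  70. -74.]
delta tool [ 1.  -0.   5.3] turn -0.0
push dir in tool [-0.001  0.001  1.   ]
```

View pics/s1.png

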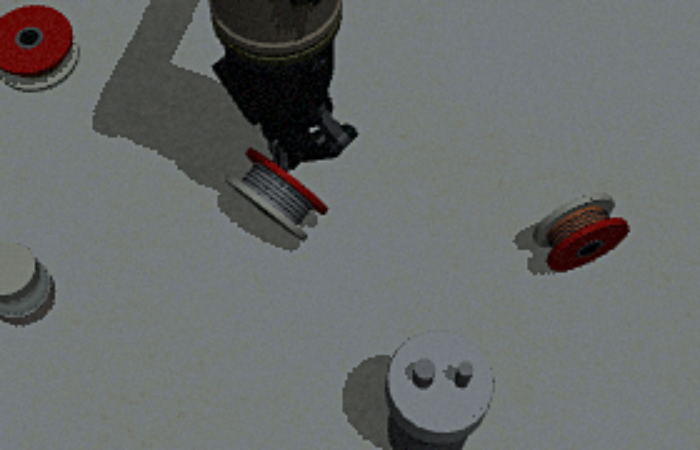

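The steel spool at (277,200) in the crop is tilting, with its white flange going down. I'll continue.

Call:
move_arm:
  deltas:
    - [[0,0,5],0]
    - [[0,0,10],0]
    - [[0,0,14],0]
    - [[0,0,18],0]
    - [[0,0,18],0]
    - [[0,0,18],0]

```text
time: 4.08
tool_pos: [578.6, 0.4, 73.0]
tcp_rot: [122.1, 89.9, 101.5]
ft_force: [-0.4, -0.1, 0.5]
finger_gap: 0.1
```

```bash
python3 -c "
from h import *
plan((566.5,5,72),-20.5)
p,d=r.snapshot('side');cv2.imwrite('pics/s2.png',cv2.resize(p[80:400,140:460,::-1],None,fx=1.8,fy=1.8))"
```

```text
t 4.075 tcp [5.786e+02 4.000e-01 7.300e+01] zhdg -20.5 F [-0.4 -0.1  0.5] gap 0.0777351821815444 q [ -5.  12.  98.   0.  71. -75.]
delta tool [  1.    0.1 -12.9] turn -0.0
push dir in tool [-0.001  0.001  1.   ]
```

View pics/s2.png

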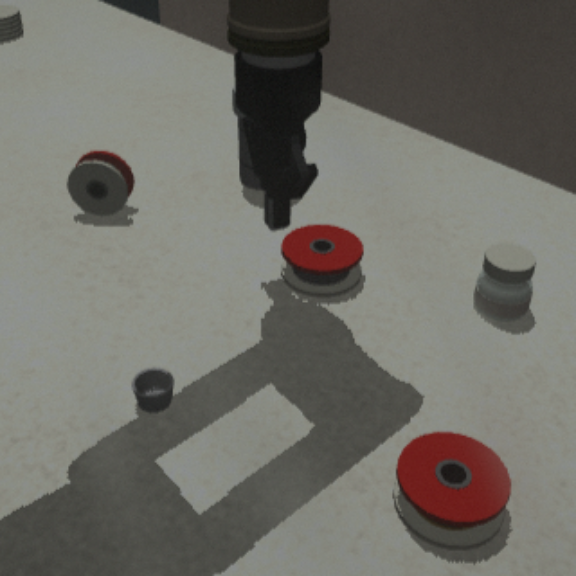

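The steel spool lies flat, red up, at (322,255) in the crop. Copper is next.

Call:
move_arm:
  deltas:
    - [[-50,0,-5],0]
    - [[-100,0,-10],10]
    - [[-110,26,-20],20]
    - [[-110,56,-31],30.5]
    - [[-110,86,-42],41]
    - [[-110,116,-53],51.5]
    - [[-110,146,-65],62]
    - [[-110,176,-77],72.5]
    - [[-110,206,-90],83]
    - [[-110,236,-102],93.5]
    - [[-110,257,-110],104]
    - [[-110,257,-110],114]

```text
time: 5.62
tool_pos: [565.1, 281.4, 183.2]
tcp_rot: [-117.9, 89.9, 107.3]
ft_force: [0.0, -0.4, -0.4]
finger_gap: 0.0
```

```bash
python3 -c "
from h import *
plan((565.3,279.6,62),-139.5)"
```

```text
t 5.625 tcp [565.1 281.4 183.2] zhdg -134.7 F [ 0.  -0.4 -0.4] gap 0.004211789245029707 q [22. 14. 83.  0. 83. 66.]
delta tool [121.2   1.6   1.2] turn 4.8
push dir in tool [-0.001 -0.083  0.997]
```

Call:
move_arm:
  deltas:
    - [[40,1,1],4.8]
    - [[80,1.6,1.2],4.8]
    - [[110,1.6,1.2],4.8]
    - [[121,1.6,1.2],4.8]
    - [[121,1.6,1.2],4.8]

```text
time: 6.25
tool_pos: [565.0, 279.5, 61.9]
tcp_rot: [-82.0, 89.9, 138.5]
ft_force: [0.7, -0.5, 0.1]
finger_gap: -0.1
```

```bash
python3 -c "
from h import *
plan((526.5,246.5,62),-139.5)
p,d=r.snapshot('wrist');cv2.imwrite('pics/w2.png',p[:,:,::-1])"
```

```text
t 6.25 tcp [565.  279.5  61.9] zhdg -139.5 F [ 0.7 -0.5  0.1] gap -0.08361220875508507 q [22. 20. 89.  0. 71. 71.]
delta tool [-0.1  0.1 50.7] turn -0.0
push dir in tool [0.    0.001 1.   ]
```

View pics/w2.png

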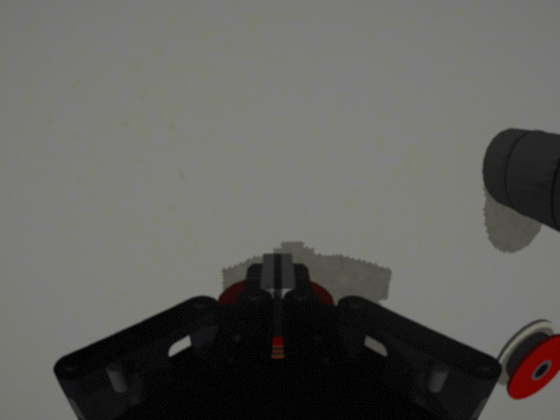

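The copper spool's red flange at (218–334, 292) is centred on the fingertips at (277,265). I'll repeat the push.

Call:
move_arm:
  deltas:
    - [[0,0,10],0]
    - [[0,0,18],0]
    - [[0,0,23],0]
    - [[0,0,28],0]
    - [[0,0,33],0]
    - [[0,0,38],0]
    - [[0,0,43],0]
    - [[0,0,48],0]
    - [[0,0,53],0]
    - [[0,0,57],0]
    - [[0,0,61],0]
    - [[0,0,61],0]

```text
time: 7.8
tool_pos: [519.2, 240.1, 63.1]
tcp_rot: [-140.1, 89.9, 80.4]
ft_force: [0.2, 0.0, -0.7]
finger_gap: -0.1
```

Call:
move_arm:
  deltas:
    - [[-20,0,-5],0]
    - [[-70,0,-20],0]
    - [[-120,0,-40],0]
    - [[-150,0,-60],0]
    - [[-150,0,-60],0]
    - [[-150,0,-60],0]

```text
time: 8.55
tool_pos: [564.2, 278.4, 211.9]
tcp_rot: [-87.7, 89.9, 132.8]
ft_force: [-0.5, 0.8, -1.4]
finger_gap: -0.3
```

```bash
python3 -c "
from h import *
plan((526.5,246.5,62),-139.5)
objs('9')
a=cv2.imread('pics/scene9.png')[100:400,100:460];b=cv2.imread('pics/side9.png')[80:380,120:460]
cv2.imwrite('pics/f.png',np.hstack([a,b]))"
```

```text
t 8.55 tcp [564.2 278.4 211.9] zhdg -139.5 F [-0.5  0.8 -1.4] gap -0.27343324833655225 q [22. 12. 82.  0. 86. 71.]
delta tool [1.499e+02 1.000e-01 4.940e+01] turn -0.0
push dir in tool [0.    0.001 1.   ]
scene px [162. 168.] n 910 nred 646 lo [ 458. -314.    6.] hi [ 529. -242.   36.]
   red mean [ 493.2 -278.7   32.8] lo [ 457. -315.   30.] hi [ 528. -244.   36.] rest [ 504.4 -267.1   18.1] normal [ 0. -0.  1.] sd [ 1.3 20.8 21.1]
scene px [269. 162.] n 149 nred 0 lo [374. -65.   6.] hi [407. -34.  25.]
scene px [369. 226.] n 912 nred 660 lo [455. 182.   6.] hi [520. 247.  34.]
   red mean [487.  214.5  30.8] lo [454. 182.  28.] hi [519. 246.  33.] rest [499.6 213.5  21.2] normal [ 0.01 -0.01 -1.  ] sd [ 1.3 18.8 19.1]
scene px [245. 249.] n 1310 nred 1041 lo [590. -52.   7.] hi [666.  24.  37.]
   red mean [628.  -14.7  34.6] lo [590. -52.  32.] hi [665.  23.  37.] rest [640.2  -7.7  22.1] normal [0. 0. 1.] sd [ 1.3 21.8 21.9]
scene px [156. 263.] n 754 nred 0 lo [ 699. -192.   10.] hi [ 744. -147.   63.]
scene px [324. 309.] n 1852 nred 0 lo [685. 144.  14.] hi [751. 207. 147.]
s
[... 212 characters left out ...]
 27.] hi [517. 244.  30.] rest [481.6 200.8  22.6] normal [0. 0. 1.] sd [ 0.8 18.  19.2]
side px [318. 221.] n 1159 nred 808 lo [587. -56.   8.] hi [662.  19.  34.]
   red mean [624.9 -18.5  32.9] lo [588. -55.  31.] hi [663.  20.  34.] rest [612.5 -30.1  23.3] normal [0. 0. 1.] sd [ 0.7 21.6 22. ]
side px [420. 236.] n 1111 nred 0 lo [ 692. -200.    8.] hi [ 735. -155.   60.]
side px [225. 295.] n 357 nred 0 lo [373. -68.   6.] hi [405. -36.  22.]
side px [391. 347.] n 2643 nred 2046 lo [ 454. -318.   10.] hi [ 527. -246.   33.]
   red mean [ 488.8 -281.8   31.2] lo [ 455. -317.   30.] hi [ 527. -246.   33.] rest [ 487.2 -289.7   28.3] normal [0. 0. 1.] sd [ 0.8 19.8 21.1]
side bench z -0.9
```

View pics/f.png

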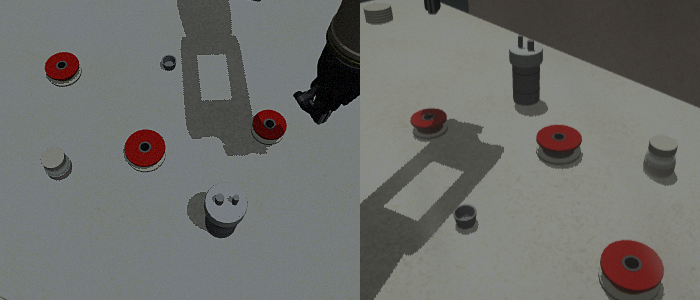

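```bash
python3 -c "
from bench import r
print(r.hand_in())"
```

```text
the job is handed in; nothing more can be done
None
```

I tipped both spools over with the shut fingertips, pushing high on each red face. Each now lies flat with its red flange up, and the job was handed in at about 8.7 s.

- **Steel spool:** the red face measures level at about 34 mm high, against a spec of 34. Its centre moved about 63 mm, against about 59 mm for tipping alone, so it slid at most a few mm.
- **Copper spool:** the red face measures level at about 30 mm high, against a spec of 30. Its centre moved about 53 mm, against about 51 mm for tipping alone.
- **Everything else:** the flat spool, vessel, jar and crucible read within about 1 mm of their first positions. The arm was backed off and 212 mm up when I handed in, touching nothing.
- **Forces:** wrist force read under 2 N each time I checked it, though I did not record it during the pushes.

The two cameras disagree by about 2–5 mm in position, around the stated calibration error. No check failed.

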